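Clamp the specimen by the lever behind the guard window

ROBOT

A 6-joint arm with a two-finger parallel gripper is mounted at the origin on a cart in front of the work surface, level with it; the furniture and walls round the work are solid. World frame = base frame: x ahead of the robot, y to its left, z up, the work surface at z = 0. Lengths are in m, angles in rad, forces in N, time in s.
With the tool pointing down it reaches from about 0.225 to 0.725 m from the base axis. Payload 3.1 kg.
Tool frame: the origin (TCP) lies at the centre of the arm's flange, where the gripper is bolted on; the fingertips stand 173 mm ahead of it and the grasp point (between the pads) lies 155 mm ahead of it (r.tip_reach is the distance from the TCP to the fingertips, in m); z points along the fingers, y is the line along which they close (so a half turn about z gives the same grasp; the last joint's range is limited). The gripper opens to 85 mm and grips with 20 to 120 N. Pads are 22 mm wide; open, the fingers measure 114 mm over their backs; the gripper's body (76 mm by 85 mm) begins 54 mm behind the grasp point. The pads swing forward as they close: fully open they stand 13 mm farther back than shut.
Start: joints at [1.033, 0.048, 0.099, 1.622, 0, 1.443], TCP at [0.209, 0.482, 0.405] pointing down, gripper open.
Joint ranges: [-2.91, 2.91], [-0.99, 1.94], [-1.21, 1.42], [-2.12, 2.29], [-1.49, 1.47], [-3.14, 3.14]. Speed limits (rad/s): [2.79, 2.79, 3.14, 3.14, 3.14, 3.14].

INTERFACE

Orientations are given as [roll, pitch, yaw] about the fixed x, y, z axes, in that order (R = Rz(yaw) Ry(pitch) Rx(roll)).
In Python, from workcell import r, eyes, monitor gives the robot as it stands. Calls block until the motion is done:
- r.goto(position, orientation): joint-space move of the TCP to a pose.
- r.move_straight(position, orientation=None, v=0.15): straight line of the TCP; orientation=None keeps the orientation; v is the mean speed in m/s.
- r.set_joints(angles): joint-space move.
- r.gripper_to(opening, squeeze=None): finger opening in m; squeeze is the grip in N (None keeps the last); returns when the fingers have stopped.
- r.hold(seconds).
- r.ik(position, orientation): joint angles nearest the present ones, or None.
- eyes.capture(name): name is "scene" or "top" or "wrist"; returns a dict with "color" (480x640x3 uint8, red, green, blue), "fx", "fy", "cx", "cy" (pixels), "extrinsics" (4x4, takes a point from camera to world coordinates); the wrist camera has in their place "tool_from_camera" (4x4, takes a point from camera to tool coordinates, whose origin is the TCP and whose axes are the flange's). Camera axes: x right, y down, z forward; pixel columns grow to the right and rows downward; lengths in m; the calibration is good to about 2 mm. A picture is of the moment at which its call begins: read the wrist's pose just before it. There is no depth.
A pose or a line that the arm cannot do raises r.MotionError and nothing moves.
- r.sign_off(): hands the job in; it is judged then, once.
Readings, each from a call of its own:
- monitor.current_t(): time.
- monitor.current_qpos(): joint angles.
- monitor.current_qd(): joint speeds.
- monitor.current_joint_torque(): joint torques, N m.
- monitor.current_tcp_pos(): TCP position.
- monitor.current_tcp_rot(): TCP orientation.
- monitor.current_force(): force on the tool from outside, world axes, zero at the start.
- monitor.current_moment(): the same for the moment, N m.
- monitor.current_grip_width(): finger opening in m.
- monitor.current_grip_force(): force on a finger pad.
Only numpy, scipy, OpenCV 4.12 (cv2) and the standard library are available. Lean on these libraries where they do the work, as an engineer would, in place of code of your own. Each camera call takes 0.05 s, during which the arm holds its last target. There are 200 camera calls.

TASK

Two identical guarded clamping fixtures stand on the bench; one has a concrete test cylinder standing in front of its V-block, the other is empty. On the fixture with the cylinder, reach in through the guard window with the fingertips and press the lever pad all the way down to its stop, so that the jaw pushes the cylinder home into the V-block, then draw back out with the lever left down. Do not touch either guard with any part of the robot, do not touch the cylinder with the robot, leave the other fixture's lever up, and do not grasp, lift or disturb anything standing around.

Things in the scene. Friction and masses are not known exactly. Their poses are not given: they have to be found in the camera images.
- loaded_fixture: Aluminium base plate 290 x 160 x 16 mm, fixed to the bench, with V-block, jaw, and lever under a guard. Origin on the bench below the window's middle; plate spans x -165..125, y -80..80 mm; -x front (V-block), +x rear (lever hinge), z up. This one has the cylinder; pushed home, its axis is at x -110, y 0 mm. Jaw face at x -73 mm, moving 18 mm toward -x as the lever goes down.
- empty_fixture: Aluminium base plate 290 x 160 x 16 mm, fixed to the bench, with V-block, jaw, and lever under a guard. Origin on the bench below the window's middle; plate spans x -165..125, y -80..80 mm; -x front (V-block), +x rear (lever hinge), z up. This is the identical fixture with no cylinder; it is to be left alone.
- loaded_guard: Grey sheet-metal guard, origin and axes of its fixture. Top plate 132 (x) x 154 (y) x 4 mm sloping 10 degrees: top 102 mm above the bench at the front, 126 mm at the rear, the highest part. Window edged with a steel bead; clear opening 78 (x) x 90 (y) mm. Cheeks at y +-75 mm close the sides. Not to be touched. On the fixture with the cylinder.
- empty_guard: Grey sheet-metal guard, origin and axes of its fixture. Top plate 132 (x) x 154 (y) x 4 mm sloping 10 degrees: top 102 mm above the bench at the front, 126 mm at the rear, the highest part. Window edged with a steel bead; clear opening 78 (x) x 90 (y) mm. Cheeks at y +-75 mm close the sides. Not to be touched. On the empty fixture.
- loaded_window (a point): Middle of the guard window, level with the plate's top face, 114 mm above the bench; on the fixture's axes. Fixture with the cylinder.
- loaded_pad (a point): Middle of the top face of the black ribbed pad (36 mm along x, 42 along y) on the lever's front end, under the window. Lever up: 103 mm above the bench, 11 mm below the window's middle and 4 mm to its front; fully down: 79 mm above the bench, 6 mm to its front. Nothing under it is hit before the lever's stop. Fixture with the cylinder.
- empty_pad (a point): Middle of the top face of the black ribbed pad (36 mm along x, 42 along y) on the lever's front end, under the window. Lever up: 103 mm above the bench, 11 mm below the window's middle and 4 mm to its front; fully down: 79 mm above the bench, 6 mm to its front. Nothing under it is hit before the lever's stop. Empty fixture.
- loaded_lever (a joint): Lever angle, rad: 0 up, 0.24 fully down on its stop (pad 24 mm lower). Hinge 99 mm behind (+x of) the pad, 85 mm above the bench, axis along y. Stiff: 4 to 5 N down on the pad moves it; it stays where it is left. Starts at 0 to 0.03. Fixture with the cylinder.
- empty_lever (a joint): Lever angle, rad: 0 up, 0.24 fully down on its stop (pad 24 mm lower). Hinge 99 mm behind (+x of) the pad, 85 mm above the bench, axis along y. Stiff: 4 to 5 N down on the pad moves it; it stays where it is left. Starts at 0 to 0.03. Empty fixture.
- specimen: Dark grey concrete test cylinder, diameter 36 mm, 50 mm tall, about 0.11 kg, standing loose on the base plate 16 mm above the bench, between V-block and jaw, 5 to 12 mm short of home. Origin at the centre of its underside, z along its axis.
- jar: Bystander: white sample jar with white lid, 49 mm across, 58 mm tall. Origin at the centre of its underside.
- crucible: Bystander: white crucible, 42 mm across, 36 mm tall. Origin at the centre of its underside.
- weight: Bystander: brass knob weight, 30 mm across, 46 mm tall. Origin at the centre of its underside.
- cube: Bystander: dark concrete test cube, 40 mm. Origin at the centre of its underside.
Things that resemble listed ones, but are neither listed nor needed, are in the scene too. What is shaped like the specimen but orange or purple is not meant.

How it is judged:
By the outcome, as a careful person would: the job done as asked, in the order asked, and still so for the second after the job is handed in, with the robot touching nothing.
It also fails if it takes over 40 s, if anything falls off the work surface, if the arm or the gripper's body presses on something with over 40 N, if the wrist force passes 120 N, or if a joint passes its speed limit or range.

## Working session

There is one attempt and no reset: what is moved stays moved. The work goes in short steps, each a Python script; the robot and the scene stay as the last script left them, time stands still between calls to the robot, and variables do not carry over. Pictures are saved under pics/ and viewed, at most 10 in all, crops included, and the job is handed in when it is done.

```bash
mkdir -p pics; ls
python3 - <<'E'
from workcell import r,eyes,monitor
import cv2,numpy as np
for n in("scene","top"):
    c=eyes.capture(n); cv2.imwrite(f"pics/{n}0.png",c["color"][:,:,::-1]); print(n,c["fx"],c["fy"],c["cx"],c["cy"],np.round(c["extrinsics"],4).tolist())
print(monitor.current_t(),monitor.current_tcp_pos(),monitor.current_tcp_rot(),r.tip_reach,monitor.current_grip_width())
E
```

```text
pics
scene 567.3210111176805 567.3210111176805 329.3842675626872 251.1505413804898 [[0.8926, -0.1726, 0.4165, -0.0661], [-0.4505, -0.3767, 0.8094, -1.2045], [0.0172, -0.9101, -0.414, 0.7201], [0.0, 0.0, 0.0, 1.0]]
top 572.6553191797422 572.6553191797422 325.4267720992752 237.97705179021082 [[0.0304, -0.9975, 0.0634, 0.4536], [-0.9995, -0.0305, -0.0016, -0.0016], [0.0035, -0.0634, -0.998, 1.4817], [0.0, 0.0, 0.0, 1.0]]
0.1 [0.20909043 0.48137855 0.40361393] [-3.13946708e+00 -2.39367944e-04  2.73183764e+00] 0.1734 0.08548786359726662
```

View pics/scene0.png

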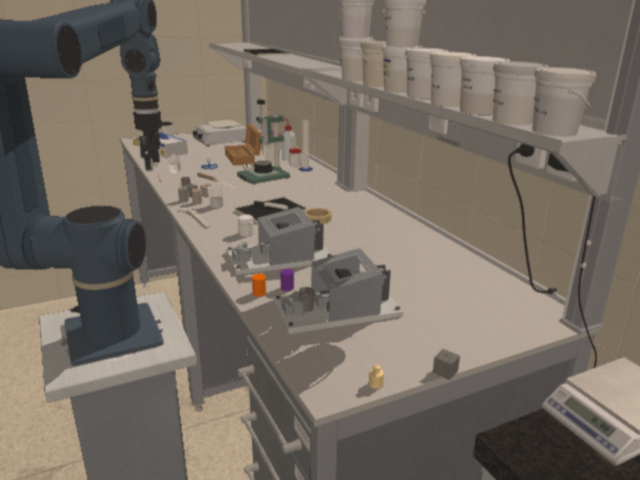

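View pics/top0.png

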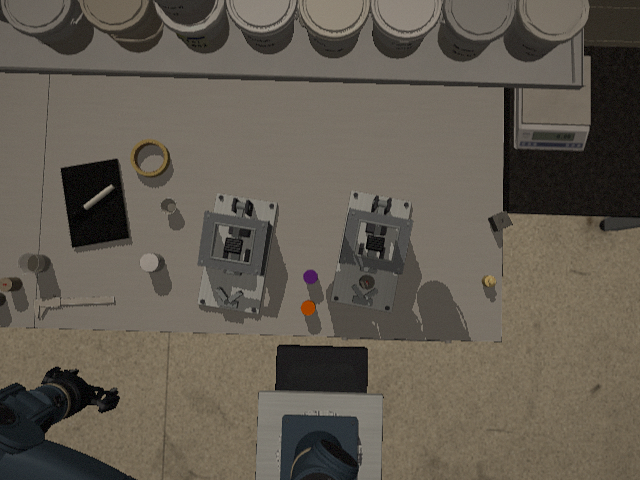

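The scene view shows the nearer fixture (about 345,285) with a dark cylinder at (307,297). The farther one (about 285,240) has none in front of its V-block. In the top view the loaded fixture is at (375,245) with the cylinder at (367,282), and the empty one is at (235,245). The orange (308,308) and purple (310,276) cylinders are decoys. Next is a close crop to check this.

Run:
```python
import cv2
i=cv2.imread("pics/top0.png")
cv2.imwrite("pics/crop1.png",cv2.resize(i[180:320,320:430],None,fx=4.2,fy=4.2,interpolation=cv2.INTER_CUBIC))
```

```text
(no output)
```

View pics/crop1.png

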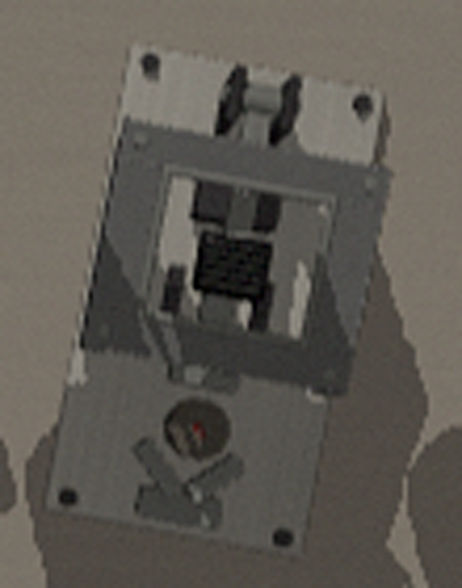

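Crop 1 shows the dark cylinder at crop (197,430) before the V-block, the black pad in the window at about (234,265), and the plate corners. This is the loaded fixture. Now its pose.

```bash
cat > h.py <<'E'
import numpy as np
from scipy.optimize import least_squares
def ray(c,uv,z):
    T=np.array(c["extrinsics"]); d=T[:3,:3]@[(uv[0]-c["cx"])/c["fx"],(uv[1]-c["cy"])/c["fy"],1]
    return (T[:3,3]+d*(z-T[2,3])/d[2])[:2]
E
python3 - <<'E'
from h import *
from workcell import eyes,r,monitor
c=eyes.capture("top")
P=lambda x,y:((x+.5)/4.2-.5+320,(y+.5)/4.2-.5+180)
# crop px, fixture xy, z
L=[((132,45),(.125,.08),.016),((383,92),(.125,-.08),.016),((48,508),(-.165,.08),.016),((300,552),(-.165,-.08),.016),
   ((234,265),(-.004,0),.103),((126,120),(.065,.077),.126),((389,170),(.065,-.077),.126),((345,395),(-.065,-.077),.102)]
W=np.array([ray(c,P(*l[0]),l[2]) for l in L]); F=np.array([l[1] for l in L])
f=lambda p:W-(F@np.array([[np.cos(p[2]),np.sin(p[2])],[-np.sin(p[2]),np.cos(p[2])]])+p[:2])
s=least_squares(lambda p:f(p).ravel(),[.45,-.1,0]);p=s.x
print(p,np.degrees(p[2]));print(np.round(f(p)*1e3,1))
for n,uv,z in [("cyl",(197,430),.066)]:
    print(n,ray(c,P(*uv),z))
print("shelf edge at z .3,.4",[ray(c,(375,80),z) for z in(.2,.3,.4,.5)])
E
```

```text
[ 0.53730329 -0.12448792 -0.15319418] -8.777379683387624
[[-1.2 -1.7]
 [-1.1  1.7]
 [ 1.1 -2.8]
 [ 3.6  1.9]
 [ 0.1 -0.6]
 [-0.8 -0.8]
 [-1.1  1.7]
 [-0.4  0.7]]
cyl [ 0.43793779 -0.10842978]
shelf edge at z .3,.4 [array([ 0.89977649, -0.10579748]), array([ 0.86496208, -0.09766602]), array([ 0.83014768, -0.08953456]), array([ 0.79533327, -0.0814031 ])]
```

Run:
```python
from h import *
from workcell import eyes,r,monitor
import cv2
p=np.array([.5373,-.1245]);a=-.1532
xy=p+np.array([np.cos(a),np.sin(a)])*-.005
q=[r.ik([*xy,.40],[np.pi,0,y]) for y in(a,a+np.pi)]
print([None if k is None else np.round(k,2) for k in q])
y=min([(abs(k[5]),y) for k,y in zip(q,(a,a+np.pi)) if k is not None])[1]
r.goto([*xy,.40],[np.pi,0,y]); r.gripper_to(0.0)
pos,rot=monitor.current_tcp_pos(),monitor.current_tcp_rot()
c=eyes.capture("wrist"); cv2.imwrite("pics/w1.png",c["color"][:,:,::-1])
c2=eyes.capture("scene"); cv2.imwrite("pics/s1.png",cv2.resize(c2["color"][170:350,200:440,::-1],None,fx=3,fy=3))
from scipy.spatial.transform import Rotation as Ro
M=np.eye(4);M[:3,:3]=Ro.from_euler('xyz',rot).as_matrix();M[:3,3]=pos
T=np.linalg.inv(M@c["tool_from_camera"])
def pr(fx,fy,z):
    w=[p[0]+np.cos(a)*fx-np.sin(a)*fy,p[1]+np.sin(a)*fx+np.cos(a)*fy,z,1];v=T@w
    return np.round([c["fx"]*v[0]/v[2]+c["cx"],c["fy"]*v[1]/v[2]+c["cy"]])
for n,f in dict(pad=(-.004,0,.103),p1=(.014,.021,.103),p2=(.014,-.021,.103),p3=(-.022,.021,.103),p4=(-.022,-.021,.103),c1=(.065,.077,.126),c2=(.065,-.077,.126),c3=(-.065,.077,.102),c4=(-.065,-.077,.102)).items():print(n,pr(*f))
print(pos,rot,monitor.current_grip_width(),monitor.current_force(),monitor.current_t(),np.round(c["tool_from_camera"],3).tolist())
```

```text
[array([-0.35,  0.1 ,  0.15,  1.62,  0.  ,  2.94]), array([-0.35,  0.1 ,  0.15,  1.62,  0.  , -0.2 ])]
pad [327. 227.]
p1 [357. 252.]
p2 [297. 252.]
p3 [358. 202.]
p4 [296. 202.]
c1 [439. 333.]
c2 [215. 333.]
c3 [446. 136.]
c4 [208. 136.]
[ 0.53235298 -0.12380298  0.39998318] [ 3.14159129e+00 -3.99202665e-05  2.98827726e+00] -1.1571089358380724e-05 [0.58096586 0.78394269 1.22124685] 3.45 [[0.0, -0.954, -0.298, 0.077], [1.0, 0.0, -0.0, -0.0], [0.0, -0.298, 0.954, 0.03], [0.0, 0.0, 0.0, 1.0]]
```

View pics/w1.png

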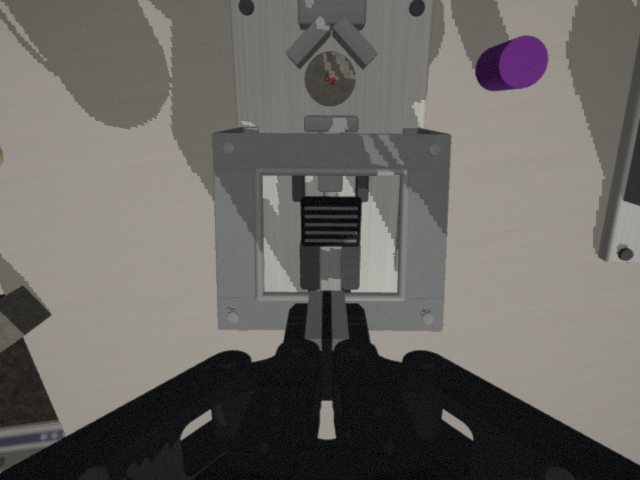

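View pics/s1.png

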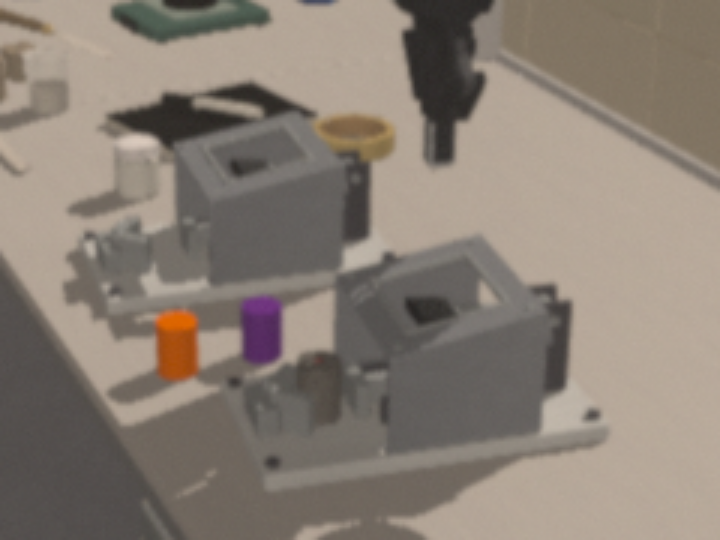

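Wrist view: the pad centre is at (331,222), predicted (327,227), and the guard corners are offset the same way, about 2–3 mm toward +y and −x. The cylinder is at (330,78) and the closed fingertips are at about (327,290). Scene crop: both levers are up. I'll aim halfway between the two estimates and descend, watching the force.

Run:
```python
from h import *
from workcell import eyes,r,monitor
import cv2
a=-.1532;R=np.array([[np.cos(a),-np.sin(a)],[np.sin(a),np.cos(a)]])
xy=np.array([.5373,-.1245])+R@[-.0065,.0015]
r.move_straight([*xy,.35]); r.move_straight([*xy,.283],v=.08)
f0=np.array(monitor.current_force());print("f0",f0,monitor.current_t())
z=.283
while z>.238:
    z-=.002; r.move_straight([*xy,z],v=.02)
    f=np.array(monitor.current_force())-f0
    print(round(z,4),round(monitor.current_tcp_pos()[2],4),np.round(f,1),round(monitor.current_t(),2))
    if f[2]>18 or np.hypot(*f[:2])>10: break
c=eyes.capture("wrist"); cv2.imwrite("pics/w2.png",c["color"][:,:,::-1])
```

```text
f0 [ 0.09627479  0.39623878 -0.10422428] 4.9167
0.281 0.2814 [ 0.3 -1.2  0.7] 5.17
0.279 0.2788 [-0.5 -0.8 -0.3] 5.42
0.277 0.2767 [ 0.4 -0.4  0.6] 5.67
0.275 0.2751 [ 0.5 -1.2  1.8] 5.92
0.273 0.2733 [-0.4 -1.4  2.6] 6.17
0.271 0.271 [-0.4  0.2  3.3] 6.42
0.269 0.2687 [-1.2 -1.4  2.5] 6.67
0.267 0.2666 [-1.5 -1.1  2.9] 6.92
0.265 0.2647 [-1.  -0.8  1.6] 7.17
0.263 0.2629 [-2.1 -0.1  3.1] 7.42
0.261 0.2609 [-2.3 -0.5  3. ] 7.67
0.259 0.2589 [-2.3 -0.5  2.7] 7.92
0.257 0.2569 [-2.9  0.3  2.8] 8.17
0.255 0.2549 [-2.3 -1.   2.4] 8.42
0.253 0.2535 [-3.5 -0.4  5.9] 8.67
0.251 0.2532 [-5.7  0.2 11.2] 8.92
0.249 0.2528 [-8.3  2.3 17.8] 9.17
0.247 0.2526 [-10.4   2.5  24.7] 9.42
```

View pics/w2.png

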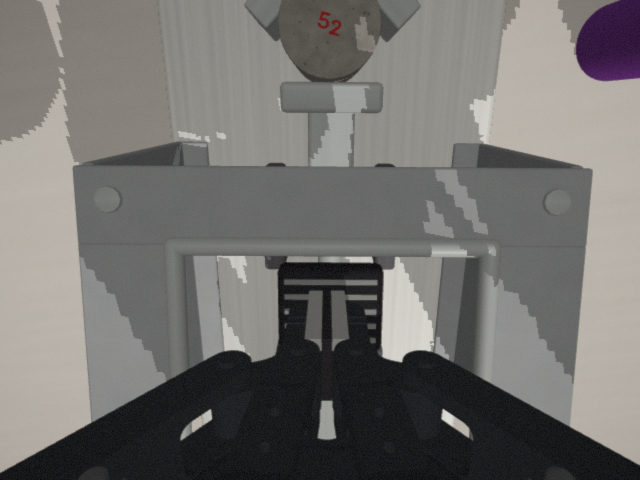

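The force climbed sharply at TCP z ≈ 0.253, which is the expected stop. The picture shows the fingers on the pad (330,310), clear of the guard bead, with the jaw (332,97) against the cylinder in the V. I'll draw out and check.

Run:
```python
from h import *
from workcell import eyes,r,monitor
import cv2
x,y,_=monitor.current_tcp_pos()
a=-.1532;R=np.array([[np.cos(a),-np.sin(a)],[np.sin(a),np.cos(a)]])
xy=np.array([.5373,-.1245])+R@[-.0065,.0015]
r.move_straight([*xy,.30],v=.05); r.move_straight([*xy,.40]); r.hold(.3)
c=eyes.capture("wrist"); i=c["color"][:,:,::-1]
s=cv2.resize(eyes.capture("scene")["color"][170:350,200:440,::-1],(640,480))
cv2.imwrite("pics/w3.png",cv2.resize(np.hstack([i[0:320,180:480],s[160:480,80:580]]),None,fx=1,fy=1))
print(monitor.current_tcp_pos(),monitor.current_force(),monitor.current_t())
```

```text
[ 0.53101411 -0.12199857  0.39944478] [ 0.40495466  0.06455293 -0.24329196] 11.8917
```

View pics/w3.png

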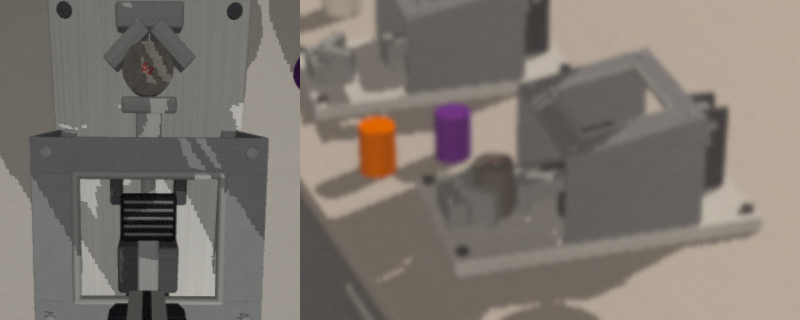

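The lever stays down: the pad sits lower at (148,217) in the left half. The cylinder is seated in the V at (148,68) with the jaw at (148,104) against it, and the gripper is clear.

```bash
python3 -c "
from workcell import r
print(r.sign_off())"
```

```text
the job is handed in; nothing more can be done
None
```

I pressed the loaded fixture's lever down to its stop, and the final pictures show the cylinder home in the V-block and the lever still down. The robot drew back clear and the job was handed in after about 12 s of robot time, with no sign of contact with the guards or the cylinder.

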